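# Lever the tight lid off a sample tin

## Robot

A 7-joint arm with a two-finger parallel gripper is mounted at the origin on the work surface. World frame = base frame: x ahead of the robot, y to its left, z up, the work surface at z = 0. Lengths are in m, angles in rad, forces in N, time in s.
With the tool pointing down it reaches from about 0.35 to 0.9 m from the base axis. Payload 7.2 kg.
Tool frame: the origin (TCP) lies at the very end of the fingers, on their centre line; the grasp point (between the pads) lies 19 mm behind it; z points along the fingers, y is the line along which they close (so a half turn about z gives the same grasp; the last joint's range is limited). The gripper opens to 88 mm and grips with 3 to 60 N. Pads are 20 mm wide; open, the fingers measure 115 mm over their backs; the gripper's body (75 mm by 178 mm) begins 61 mm behind the grasp point.
Start: joints at [1.068, 0.411, -0.013, 1.596, 0.006, 1.134, -0.082], TCP at [0.263, -0.567, 0.189] pointing down, gripper open.
Joint ranges: [-2.95, 2.95], [-0.29, 1.99], [-1.47, 1.44], [0.14, 2.54], [-1.03, 4.17], [0.13, 1.85], [-2.86, 2.86]. Speed limits (rad/s): [2.39, 2.39, 3.01, 3.01, 3.14, 3.14, 3.14].

## Interface

Orientations are given as a rotation vector (axis times angle).
In Python, from cell import telemetry, vision, close_job gives the robot as it stands.
- The arm moves only by the shell command python3 -m crank 'ROWS' [OPENING]. ROWS is JSON, a list of rows, each an object with "delta_pos": the shift along the world's x, y, z scaled (see below), a list of three; "twist": the turn, a rotation vector about the world's x, y, z scaled (see below), a list of three. A call has 1 to 8 rows; each row shifts and turns the commanded pose from where the row before left it; what a row does not reach is not made up. The controller multiplies each number of a shift by 0.03 m and each number of a turn by 0.08 rad. A row lasts 1/10 s, in which the tool goes at most 50 mm and 8.59 degrees, less where a joint would pass 70% of its speed; a pose out of reach is approached as far as the arm can. A call with a number of a shift or a turn outside -1 to 1 is refused whole. A call with a gripper value outside its range is refused whole. OPENING is the closure, from 0 (fully open) to 1 (shut), set as the call begins (- or left out, the last holds). The fingers move at their own pace and stop on an object; the grip force is fixed at half the most. Time passes only in rows, so rows that do not move let the fingers close. It gives the time, the measured TCP pose, the force, the opening and the grip force at its end, in the units of the state.
- telemetry.state(): the state, without advancing time (a new reading comes with each control period).
- vision.read_camera(name): name is "scene" or "top" or "wrist"; returns the picture (480x640x3 uint8, red, green, blue); there is no depth.
- vision.camera_model(name): a dict with "camera_matrix" (3x3 intrinsics, pixels), "eye" and "orientation" of the camera in the world. Camera axes: x right, y down, z forward; pixel columns grow to the right and rows downward; lengths in m; the calibration is good to about 2 mm. A picture is of the moment at which its call begins: read the wrist's pose just before it. camera_model takes no time and is no camera call; for the wrist camera it gives the pose at the moment of the call.
- close_job(): hands the job in; it is judged then, once.
Trained networks look in the newest picture that a camera, given by its name, has taken for a name from the list of things; names that differ only in an ending like _2 or _b are one class to them, and where a whole thing is asked for, a point or a joint stands for the part that bears it (a point fixed in the world has none). Each returns a list of dicts, best first, with "p" (0 to 1); they miss things now and then, are a little off and sometimes report something else, mostly with a low value. They report only what shows in the picture. A call takes as long as a camera call.
- vision.boxes_of(camera, name): "box" ([centre column, centre row, width, height] in pixels, round what is visible of it).
The state is a dict: "time_s": time; "joints": joint angles; "qd": joint speeds; "effort": joint torques, N m; "position": TCP position; "eef_rot": TCP orientation; "ft_force": force on the tool from outside, world axes, zero at the start; "moment": the same for the moment, N m; "finger_gap": finger opening in m; "grasp_force": force on a finger pad.
Only numpy, scipy, OpenCV 4.12 (cv2) and the standard library are available. Lean on these libraries where they do the work, as an engineer would, in place of code of your own. Each camera call takes 0.05 s, during which the arm holds its last target. There are 200 camera calls.

## Task

Open the rock-sample tin in the bench clamp: its press-in lid is tight and lies level with the rim, so lever it up with the flat pry bar, tip under the lid's lip and blade resting on the tin's rim. Lift the loosened lid off with the gripper and set it right side up in the steel tray; leave the pry bar lying flat on the bench, not in the tray, and do not disturb the jar, the small can or the brush.

Things in the scene. Friction and masses are not known exactly. Their poses are not given: they have to be found in the camera images.
- tin_rim (a point): Centre of the tin's mouth, at the height of its outer rim, 122 mm above the bench; z up. The rim is a raised seam, radius 45 to 48 mm, the tin's highest part. Inside it an open ring groove, radius 33 to 45, floor 8.5 mm below the rim, runs on inwards under the lid's lip to radius 29, where the mouth's rolled edge carries the lid. Under the lip it is 4.5 mm high. Same all round
- tin: The tin: plain metal, 96 mm diameter, 110 mm tall, fixed upright in a low V-jaw bench clamp. Origin on the bench under the tin's axis, z up. The jaws stand on its x sides (to 71 mm from the axis, 57 mm high); the clamp's screw and cross handle reach 160 mm out to +x, below 75 mm. The y sides are free except for the base plate, 12 mm high, to y 45 mm
- lid_center (a point): Centre of the lid, half-way up its 15 mm height; z up. Plain metal, round, about 60 g: a flat lip, 66 mm diameter, 4 mm thick, at the top, over a plug 51 mm diameter, 11 mm deep, its foot flared to 53, gripped by the springy mouth of the tin. Closed, the lip's top is level with the rim and fingers cannot get hold of it
- lid: The lid's own frame: origin at the centre of the plug's underside, z up. Levering one edge of the lip up takes roughly 15 to 25 N there to start it, less as it comes. When that edge is up some 6 to 12 mm the plug snaps out of the mouth there and the lid stays perched, tilted about 10 to 15 degrees, its centre 5 to 8 mm above its closed height; it can then be pinched square to the tilt, across 66 mm
- bar_grip (a point): Centre of the pry bar's handle, 9 mm above its underside. Black plastic handle 90 mm long, 22 wide, 18 high, and a flat steel blade. x points along the bar to the blade's tip, z up as it lies. The blade leaves the handle at mid-height, is 16 mm wide, 2 mm thick over its last 28 mm and 3 mm before that, with a straight flat underside 1 mm below this point
- bar_tip (a point): Middle of the end edge of the blade, on its underside; 130 mm along +x and 1 mm below bar_grip. Axes as bar_grip
- bar: The pry bar's own frame: origin under the handle's centre on its underside, x to the tip. 175 mm over all, about 160 g
- tray: Loose shallow open steel tray for the lid, 150 mm (x) by 190 mm (y), 22 mm high, walls and floor 3 mm, 450 g; origin at the centre of its underside
- jar: Bystander: brown glass jar with white cap, 52 mm diameter, 75 mm high; origin at the centre of its underside
- can: Bystander: small closed metal can, 62 mm diameter, 70 mm high; origin at the centre of its underside
- brush: Bystander: wooden brush lying on the bench, 170 mm long along its x

How it is judged:
By the outcome, as a careful person would: the job done as asked, in the order asked, and still so for the second after the job is handed in, with the robot touching nothing.
It also fails if it takes over 67 s, if anything falls off the work surface, if the arm or the gripper's body presses on something with over 40 N, if the wrist force passes 120 N, or if a joint passes its speed limit or range.

## Working session

There is one attempt and no reset: what is moved stays moved. The work goes in short steps, Python scripts to look and compute and a shell command to move; the robot and the scene stay as the last step left them, time stands still between calls to the robot, and variables do not carry over. Pictures are saved under pics/ and viewed, at most 10 in all, crops included, and the job is handed in when it is done.

```bash
ls; mkdir -p pics
cat > h.py <<'E'
import numpy as np, cv2
from scipy.spatial.transform import Rotation as R
from cell import telemetry, vision, close_job
def Rm(o):
    o=np.array(o,float)
    if o.shape==(3,3): return o
    return R.from_rotvec(o).as_matrix() if o.size==3 else R.from_quat(o).as_matrix()
def ray(cam,px,z,m=None):
    m=m or vision.camera_model(cam)
    K=np.array(m["camera_matrix"]);d=Rm(m["orientation"])@np.linalg.inv(K)@np.array([px[0],px[1],1.])
    e=np.array(m["eye"]);return e+d*(z-e[2])/d[2]
def proj(cam,P,m=None):
    m=m or vision.camera_model(cam)
    p=np.array(m["camera_matrix"])@(Rm(m["orientation"]).T@(np.array(P)-np.array(m["eye"])));return p[:2]/p[2]
def shot(cam,name):
    im=vision.read_camera(cam);cv2.imwrite("pics/"+name+".png",im[:,:,::-1]);return im
E
python3 - <<'E'
from h import *
np.set_printoptions(precision=4,suppress=True)
print(telemetry.state())
for c in("scene","top","wrist"):
    print(c,vision.camera_model(c)); 
shot("scene","s0");shot("top","t0")
for c in("top","scene"):
  for n in("tin","lid","tin_rim","bar","bar_grip","bar_tip","tray","jar","can","brush"):
    print(c,n,[(round(d["p"],2),np.round(d["box"],1)) for d in vision.boxes_of(c,n)[:2]])
E
```

```text
pics
{'time_s': 0.0, 'joints': array([ 1.0678,  0.4119, -0.0127,  1.597 ,  0.0056,  1.1343, -0.0822]), 'qd': array([-0.0002,  0.001 ,  0.0018, -0.0014,  0.001 , -0.0001,  0.0005]), 'effort': array([  0.0004, -58.7963,   0.6418, -29.1071,  -0.0539,   0.0185,
         0.0001]), 'position': array([ 0.263 , -0.5664,  0.1884]), 'eef_rot': array([-3.0662, -0.6773,  0.0007]), 'ft_force': array([-0.8424,  0.6738,  0.8525]), 'moment': array([-0.0298,  0.0186,  0.0174]), 'grasp_force': 0.0, 'finger_gap': 0.08818199787012757}
scene {'camera_matrix': array([[568.5065,   0.    , 323.7955],
       [  0.    , 568.5065, 242.0527],
       [  0.    ,   0.    ,   1.    ]]), 'eye': array([1.2714, 0.3455, 0.6922]), 'orientation': array([-1.2054, -2.1294,  1.0882])}
top {'camera_matrix': array([[481.0928,   0.    , 312.5492],
       [  0.    , 481.0928, 239.6568],
       [  0.    ,   0.    ,   1.    ]]), 'eye': array([ 0.3773, -0.0867,  0.9546]), 'orientation': array([-2.2846,  1.899 , -0.193 ])}
wrist {'camera_matrix': array([[364.7809,   0.    , 317.5422],
       [  0.    , 364.7809, 237.2505],
       [
[... 601 characters left out ...]
 160.1,  34.7,  40.6]))]
top brush []
scene tin [(0.94, array([345.1, 270. ,  63.1, 113.7]))]
scene lid [(0.7, array([351.1, 230.2,  37.9,  21.8]))]
scene tin_rim [(0.69, array([345.1, 268.3,  63.7, 115.6]))]
scene bar [(0.67, array([176.7, 302.2,  87.4,  59.1])), (0.6, array([248. , 221. ,  80.6,  11.6]))]
scene bar_grip [(0.65, array([246.2, 218.9,  77.8,  12.9]))]
scene bar_tip [(0.8, array([249. , 219.4,  75.2,  15.2]))]
scene tray [(0.74, array([508.8, 343.4, 128.6, 101.4]))]
scene jar [(0.81, array([396.2, 231.3,  27.8,  44. ]))]
scene can [(0.84, array([426.6, 378.5,  42.9,  57.3])), (0.59, array([350.8, 230. ,  34.8,  20.8]))]
scene brush [(0.84, array([179.1, 301.2,  84.5,  56.4]))]
```

View pics/t0.png

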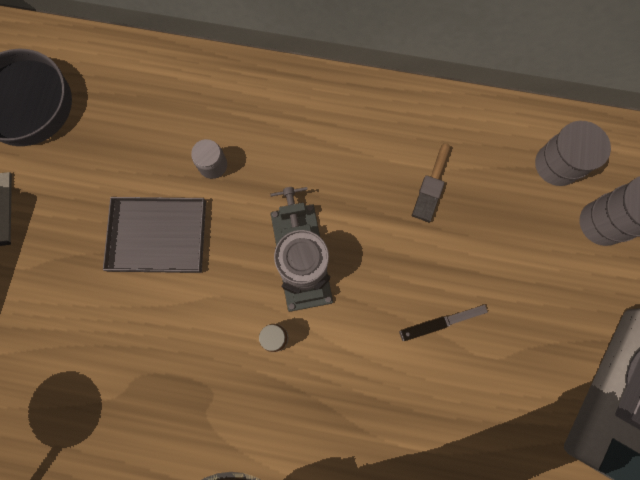

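View pics/s0.png

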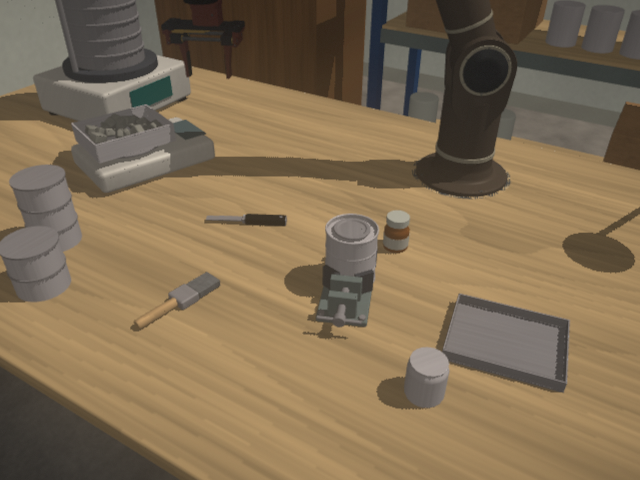

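Run:
```python
from h import *
np.set_printoptions(precision=4,suppress=True)
for n,p,z in(("lid",(302.6,257.1),.122),("bar l",(397,323),.01),("bar r",(488,323),.01),("tray",(155,234),.01),("jar",(272,338),.075),("can",(208,160),.07)):print(n,ray("top",p,z))
print("lid scene",ray("scene",(351,230),.122))
for p in((0.342,-.07,.122),):print(proj("top",p),proj("scene",p))
m=vision.camera_model("top");print(Rm(m["orientation"]))
```

```text
lid [ 0.5163 -0.0382  0.122 ]
bar l [ 0.4413 -0.2355  0.01  ]
bar r [ 0.4735 -0.4082  0.01  ]
tray [0.5272 0.2698 0.01  ]
jar [ 0.3697 -0.0091  0.075 ]
can [0.6801 0.1823 0.07  ]
lid scene [ 0.5262 -0.0348  0.122 ]
[301.7157 361.0989] [379.0109 181.2207]
[[ 0.1834 -0.9618  0.2033]
 [-0.983  -0.1782  0.0436]
 [-0.0057 -0.2078 -0.9782]]
```

The top picture shows the tin at (302,257), bar handle about (402,336)–(447,319) with the tip at (487,308), pointing to −y. The brush is clear at (432,185), the tray at (155,234), the jar at (272,338) and the can at (208,160). Next I'll refine the bar and the rim.

Run:
```python
from h import *
np.set_printoptions(precision=4,suppress=True)
a=ray("top",(402.5,335.5),.012);b=ray("top",(446,319.5),.016);c=ray("top",(487,309),.009)
print("bar",a,b,c,np.linalg.norm(c-a)); u=(c-a)/np.linalg.norm(c-a)
print("yaw",np.degrees(np.arctan2(u[1],u[0])),"grip",a+u*.045, c-u*.13)
s=telemetry.state();M=Rm(s["eef_rot"]);print("tool\n",M, "closing yaw",np.degrees(np.arctan2(M[1,1],M[0,1])))
im=cv2.imread("pics/t0.png");cv2.imwrite("pics/tc.png",np.hstack([cv2.resize(im[215:305,257:357],None,fx=4,fy=4,interpolation=2),cv2.resize(im[290:350,393:493],None,fx=4,fy=4,interpolation=2).__class__(0) if 0 else cv2.resize(im[275:365,393:493],None,fx=4,fy=4,interpolation=2)]))
```

```text
bar [ 0.4197 -0.249   0.012 ] [ 0.4647 -0.3261  0.016 ] [ 0.5    -0.4037  0.009 ] 0.17427683335325006
yaw -62.55293553889495 grip [ 0.4404 -0.289   0.0112] [ 0.4401 -0.2883  0.0112]
tool
 [[ 0.907   0.4212 -0.    ]
 [ 0.4212 -0.907  -0.    ]
 [-0.      0.     -1.    ]] closing yaw -65.08855918627114
```

View pics/tc.png

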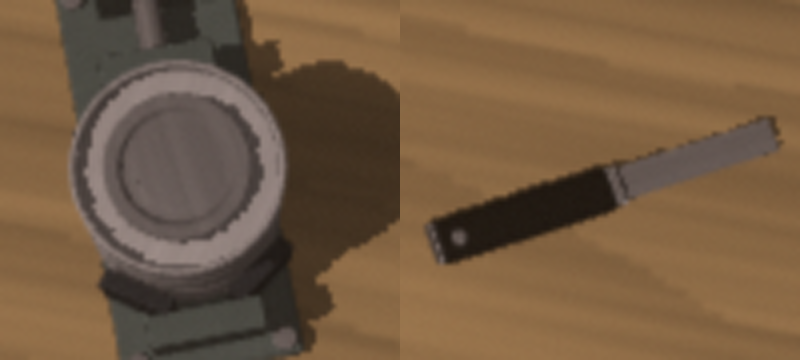

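The crop gives a rim centre of about (301.5,257), and the bar's measured length of 174 mm matches. I'll move above the handle while turning +92°.

```bash
python3 -m crank '[{"delta_pos":[0.3,0.46,0],"twist":[0,0,1]},{"delta_pos":[0.3,0.46,0],"twist":[0,0,1]},{"delta_pos":[0.3,0.46,0],"twist":[0,0,1]},{"delta_pos":[0.3,0.46,0],"twist":[0,0,1]},{"delta_pos":[0.3,0.46,0],"twist":[0,0,1]},{"delta_pos":[0.3,0.46,0],"twist":[0,0,1]},{"delta_pos":[0.3,0.46,0],"twist":[0,0,1]},{"delta_pos":[0.3,0.46,0],"twist":[0,0,1]}]' 0
python3 -m crank '[{"delta_pos":[0.3,0.46,0],"twist":[0,0,1]},{"delta_pos":[0.3,0.46,-0.2],"twist":[0,0,1]},{"delta_pos":[0.3,0.46,-0.2],"twist":[0,0,1]},{"delta_pos":[0.3,0.46,-0.2],"twist":[0,0,1]},{"delta_pos":[0.3,0.46,-0.2],"twist":[0,0,1]},{"delta_pos":[0.3,0.46,-0.2],"twist":[0,0,1]},{"delta_pos":[0.3,0.46,-0.2],"twist":[0,0,1]},{"delta_pos":[0.3,0.46,-0.2],"twist":[0,0,1]}]' 0
python3 -m crank '[{"delta_pos":[0.3,0.46,-0.3],"twist":[0,0,1]},{"delta_pos":[0.3,0.46,-0.3],"twist":[0,0,1]},{"delta_pos":[0.3,0.46,-0.3],"twist":[0,0,1]},{"delta_pos":[0.2,0.46,-0.3],"twist":[0,0,1]},{"delta_pos":[0,0,0],"twist":[0,0,0.1]},{"delta_pos":[0,0,0],"twist":[0,0,0]}]' 0
python3 - <<'E'
from h import *
np.set_printoptions(precision=4,suppress=True)
s=telemetry.state();m=vision.camera_model("wrist");shot("wrist","w1")
M=Rm(s["eef_rot"]);print(s["time_s"],s["position"],M,np.degrees(np.arctan2(M[1,1],M[0,1])))
for n in("bar_grip","bar"):print([(round(d["p"],2),np.round(d["box"],1)) for d in vision.boxes_of("wrist",n)[:2]])
print(proj("wrist",(.440,-.289,.018),m),proj("wrist",(.5,-.4037,.008),m))
E
```

```text
time_s: 1.9
position: [0.3356, -0.4559, 0.1894]
eef_rot: [2.696, 1.613, -0.0]
ft_force: [0.1, 0.4, -0.5]
finger_gap: 0.0879
grasp_force: 0.0
time_s: 2.7
position: [0.4076, -0.3456, 0.1471]
eef_rot: [2.052, 2.379, -0.0]
ft_force: [0.2, -0.4, 0.1]
finger_gap: 0.0877
grasp_force: 0.0
time_s: 3.3
position: [0.4401, -0.2913, 0.1114]
eef_rot: [-1.642, -2.678, 0.0]
ft_force: [-0.0, -0.5, 0.2]
finger_gap: 0.0879
grasp_force: 0.0
3.3 [ 0.4401 -0.2913  0.1114] [[-0.4533  0.8913 -0.0002]
 [ 0.8913  0.4533 -0.0001]
 [-0.     -0.0002 -1.    ]] 26.957831579576382
[(0.72, array([318.8, 262.6,  28.9, 189.5]))]
[(0.72, array([322.6, 259.3,  27.5, 186.6]))]
[318.9347 225.9713] [320.2772 353.4616]
```

View pics/w1.png

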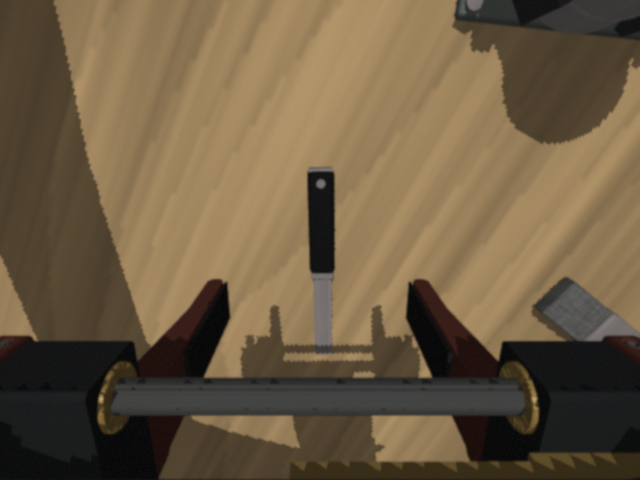

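The wrist picture shows the bar upright at column 321, with the handle on rows 170–272, squarely between the fingers. I'll descend and grip.

```bash
python3 -m crank '[{"delta_pos":[-0.06,0.16,-0.8],"twist":[0,0,0]},{"delta_pos":[0,0,-0.8],"twist":[0,0,0]},{"delta_pos":[0,0,-0.8],"twist":[0,0,0]},{"delta_pos":[0,0,-0.8],"twist":[0,0,0]},{"delta_pos":[0,0,-0.4],"twist":[0,0,0]},{"delta_pos":[0,0,0],"twist":[0,0,0]}]' 0
python3 -m crank '[{"delta_pos":[0,0,0],"twist":[0,0,0]},{"delta_pos":[0,0,0],"twist":[0,0,0]},{"delta_pos":[0,0,0],"twist":[0,0,0]},{"delta_pos":[0,0,0],"twist":[0,0,0]},{"delta_pos":[0,0,0],"twist":[0,0,0]},{"delta_pos":[0,0,0],"twist":[0,0,0]},{"delta_pos":[0,0,0],"twist":[0,0,0]},{"delta_pos":[0,0,0],"twist":[0,0,0]}]' 1
python3 - <<'E'
from h import *
np.set_printoptions(precision=4,suppress=True)
t=np.array([.5165,-.037]);u=np.array([.4533,-.8913])
print("over view target?",t-u*.145)
E
```

```text
time_s: 4.05
position: [0.4374, -0.2861, 0.0022]
eef_rot: [-1.641, -2.676, 0.0]
ft_force: [-0.1, 0.3, 0.9]
finger_gap: 0.0881
grasp_force: 0.0
time_s: 4.85
position: [0.4385, -0.2861, 0.0032]
eef_rot: [-1.64, -2.679, -0.0]
ft_force: [0.6, -0.4, 0.3]
finger_gap: 0.0269
grasp_force: 0.0
over view target? [0.4508 0.0922]
```

```bash
python3 -m crank '[{"delta_pos":[0,0,0],"twist":[0,0,0]},{"delta_pos":[0,0,0],"twist":[0,0,0]},{"delta_pos":[0,0,0],"twist":[0,0,0]},{"delta_pos":[0,0,0.3],"twist":[0,0,0]},{"delta_pos":[0,0,0.7],"twist":[0,0,0]},{"delta_pos":[0,0,1],"twist":[0,0,0]},{"delta_pos":[0,0,1],"twist":[0,0,0]},{"delta_pos":[0,0,1],"twist":[0,0,0]}]' 1
python3 -m crank '[{"delta_pos":[0,0,1],"twist":[0,0,0]},{"delta_pos":[0,0,1],"twist":[0,0,0]},{"delta_pos":[0,0.4,1],"twist":[0,0,0]},{"delta_pos":[0,0.8,0.3],"twist":[0,0,0]},{"delta_pos":[0,1,0],"twist":[0,0,0]},{"delta_pos":[0,1,0],"twist":[0,0,0]},{"delta_pos":[0,1,0],"twist":[0,0,0]},{"delta_pos":[0,1,0],"twist":[0,0,0]}]' 1
python3 -m crank '[{"delta_pos":[0,1,0],"twist":[0,0,0]},{"delta_pos":[0,1,0],"twist":[0,0,0]},{"delta_pos":[0,1,0],"twist":[0,0,0]},{"delta_pos":[0.1,1,0],"twist":[0,0,0]},{"delta_pos":[0.1,1,0],"twist":[0,0,0]},{"delta_pos":[0.1,1,0],"twist":[0,0,0]},{"delta_pos":[0.1,0.4,0],"twist":[0,0,0]},{"delta_pos":[0,0,0],"twist":[0,0,0]}]' 1
python3 - <<'E'
from h import *
np.set_printoptions(precision=4,suppress=True)
s=telemetry.state();m=vision.camera_model("wrist");shot("wrist","w2");print(s["position"],s["finger_gap"],s["grasp_force"])
print(m["eye"])
for n in("tin_rim","lid","bar_tip"):print([(round(d["p"],2),np.round(d["box"],1)) for d in vision.boxes_of("wrist",n)[:2]])
print(proj("wrist",(.5165,-.037,.122),m))
E
```

```text
time_s: 5.65
position: [0.4384, -0.2858, 0.1251]
eef_rot: [1.64, 2.679, 0.0]
ft_force: [-0.4, -0.9, -0.7]
finger_gap: 0.0003
grasp_force: 0.0
time_s: 6.45
position: [0.4382, -0.1288, 0.223]
eef_rot: [1.64, 2.679, -0.0]
ft_force: [1.1, 0.7, -0.6]
finger_gap: 0.0002
grasp_force: 0.0
time_s: 7.25
position: [0.4504, 0.064, 0.2229]
eef_rot: [1.635, 2.682, 0.001]
ft_force: [0.0, 0.1, 0.5]
finger_gap: 0.0004
grasp_force: 0.0
[0.4504 0.064  0.2229] 0.00042761899631765896 0.0
[0.4116 0.1387 0.418 ]
[(0.68, array([362.4, 298.6, 200.9,  90.1]))]
[(0.77, array([357.7, 330.2,  17.4,  17.5]))]
[(0.43, array([222.7, 231. ,  58.8,  62. ]))]
[330.8486 348.4864]
```

View pics/w2.png

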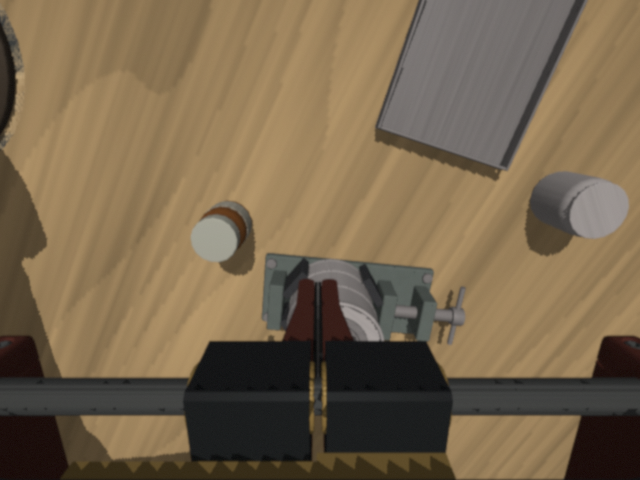

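The fingers are shut on nothing, so the bar was missed. I'll look at where it is now.

Run:
```python
from h import *
np.set_printoptions(precision=4,suppress=True)
im=shot("top","t1");old=cv2.imread("pics/t0.png")
a=old[270:370,380:500];b=im[270:370,380:500,::-1]
c=vision.read_camera("scene")[195:245,190:310,::-1]
cv2.imwrite("pics/c1.png",np.vstack([cv2.resize(np.hstack([a,b]),None,fx=3,fy=3),cv2.resize(c,(720,300))]))
m=vision.camera_model("wrist");s=telemetry.state()
M=Rm(s["eef_rot"]);W=Rm(m["orientation"])
print("cam in tool",M.T@W, M.T@(np.array(m["eye"])-s["position"]))
print("tcp px",proj("wrist",s["position"],m))
```

```text
cam in tool [[ 0.0001 -0.9529 -0.3033]
 [ 1.      0.0002 -0.0002]
 [ 0.0002 -0.3033  0.9529]] [ 0.0841 -0.0001 -0.195 ]
tcp px [317.8128 273.5444]
```

View pics/c1.png

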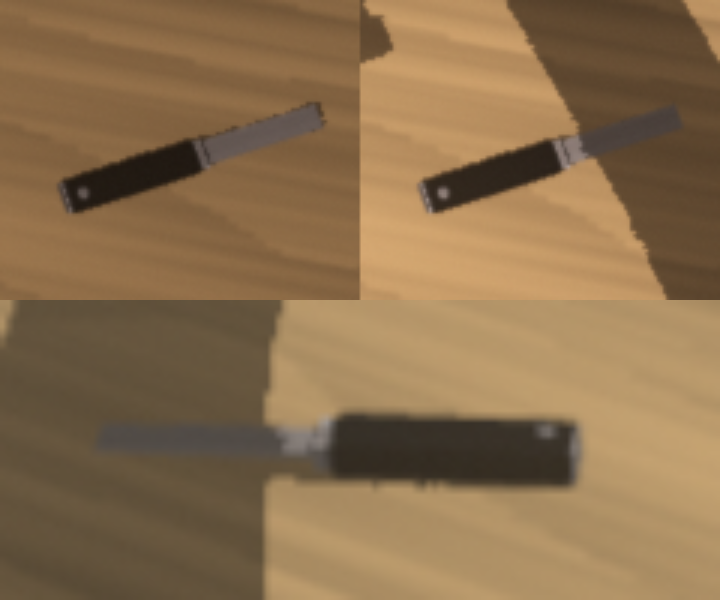

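```bash
python3 -m crank '[{"delta_pos":[-0.05,-1,0],"twist":[0,0,0]},{"delta_pos":[-0.05,-1,0],"twist":[0,0,0]},{"delta_pos":[-0.05,-1,0],"twist":[0,0,0]},{"delta_pos":[-0.05,-1,0],"twist":[0,0,0]},{"delta_pos":[-0.05,-1,0],"twist":[0,0,0]},{"delta_pos":[-0.05,-1,0],"twist":[0,0,0]},{"delta_pos":[-0.05,-1,0],"twist":[0,0,0]},{"delta_pos":[-0.05,-1,0],"twist":[0,0,0]}]' 0
python3 -m crank '[{"delta_pos":[0,-1,-0.5],"twist":[0,0,0]},{"delta_pos":[0,-1,-1],"twist":[0,0,0]},{"delta_pos":[0,-0.9,-1],"twist":[0,0,0]},{"delta_pos":[0,-0.77,-1],"twist":[0,0,0]},{"delta_pos":[0,0,-1],"twist":[0,0,0]},{"delta_pos":[0,0,-1],"twist":[0,0,0]},{"delta_pos":[0,0,-0.8],"twist":[0,0,0]},{"delta_pos":[0,0,0],"twist":[0,0,0]}]' 0
python3 - <<'E'
from h import *
np.set_printoptions(precision=4,suppress=True)
s=telemetry.state();m=vision.camera_model("wrist");im=shot("wrist","w3");print(s["position"],s["finger_gap"])
print(proj("wrist",s["position"],m),proj("wrist",(.440,-.289,.018),m))
E
```

```text
time_s: 8.35
position: [0.4378, -0.18, 0.2224]
eef_rot: [1.642, 2.678, -0.0]
ft_force: [0.6, 0.6, 0.4]
finger_gap: 0.0607
grasp_force: 0.0
time_s: 9.15
position: [0.4358, -0.2876, 0.0304]
eef_rot: [-1.639, -2.673, -0.0]
ft_force: [0.1, 0.5, 0.5]
finger_gap: 0.0878
grasp_force: 0.0
[ 0.4358 -0.2876  0.0304] 0.08777411971239488
[317.7817 273.5561] [322.9529 270.3553]
```

View pics/w3.png

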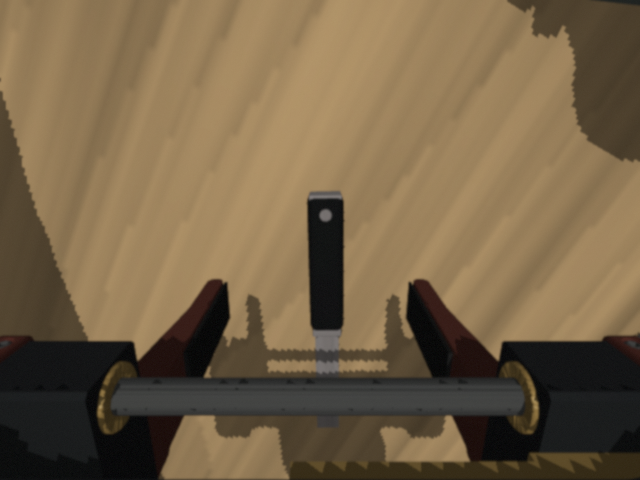

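```bash
python3 -m crank '[{"delta_pos":[0.06,0.18,-0.45],"twist":[0,0,0]},{"delta_pos":[0,0,-0.47],"twist":[0,0,0]},{"delta_pos":[0,0,0],"twist":[0,0,0]}]' 0
python3 -m crank '[{"delta_pos":[0,0,0],"twist":[0,0,0]},{"delta_pos":[0,0,0],"twist":[0,0,0]},{"delta_pos":[0,0,0],"twist":[0,0,0]},{"delta_pos":[0,0,0],"twist":[0,0,0]},{"delta_pos":[0,0,0],"twist":[0,0,0]},{"delta_pos":[0,0,0],"twist":[0,0,0]},{"delta_pos":[0,0,0],"twist":[0,0,0]},{"delta_pos":[0,0,0],"twist":[0,0,0]}]' 1
python3 -m crank '[{"delta_pos":[0,0,0],"twist":[0,0,0]},{"delta_pos":[0,0,0],"twist":[0,0,0]},{"delta_pos":[0,0,0],"twist":[0,0,0]},{"delta_pos":[0,0,0],"twist":[0,0,0]}]' 1
```

```text
time_s: 9.5
position: [0.4395, -0.2822, 0.0044]
eef_rot: [-1.639, -2.678, 0.0]
ft_force: [-0.1, -0.8, -0.0]
finger_gap: 0.0877
grasp_force: 0.0
time_s: 10.3
position: [0.4402, -0.2828, 0.0057]
eef_rot: [-1.64, -2.679, -0.0]
ft_force: [-0.5, 0.0, -0.0]
finger_gap: 0.0275
grasp_force: 0.0
time_s: 10.7
position: [0.4403, -0.2827, 0.0057]
eef_rot: [1.64, 2.679, 0.0]
ft_force: [0.2, 0.0, 1.0]
finger_gap: 0.0006
grasp_force: 0.0
```

Run:
```python
from h import *
a=shot("scene","s2")[140:260,180:340,::-1];b=shot("top","t2")[240:360,360:520,::-1];c=shot("wrist","w4")[150:390,160:480,::-1]
S=lambda x,w,h:cv2.resize(x,(w,h))
cv2.imwrite("pics/c2.png",np.vstack([np.hstack([S(a,400,300),S(b,400,300)]),np.hstack([S(c,400,300),np.zeros((300,400,3),np.uint8)])]))
s=telemetry.state();p=np.array(s["position"])
for c in("scene","top"):print(c,proj(c,p),proj(c,p+[0,0,.019]))
```

```text
scene [267.91754795 221.56770928] [267.49515766 214.24001587]
top [420.7005303  328.17174317] [422.84315488 327.89314681]
```

View pics/c2.png

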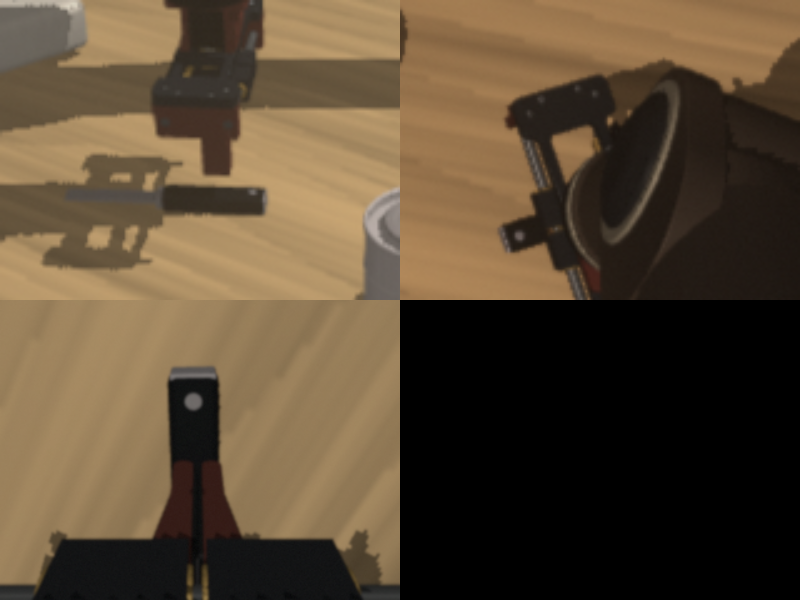

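The scene crop shows the fingertips at about row 210, while the reported TCP projects to row 221. The real tips are therefore about 30 mm short of the reported TCP, hovering above the handle. I'll open, go down, and feel for the bench.

```bash
python3 -m crank '[{"delta_pos":[0,0,0],"twist":[0,0,0]},{"delta_pos":[0,0,0],"twist":[0,0,0]},{"delta_pos":[0,0,0],"twist":[0,0,0]},{"delta_pos":[0,0,0],"twist":[0,0,0]},{"delta_pos":[0,0,0],"twist":[0,0,0]},{"delta_pos":[0,0,-0.3],"twist":[0,0,0]},{"delta_pos":[0,0,-0.3],"twist":[0,0,0]},{"delta_pos":[0,0,-0.1],"twist":[0,0,0]}]' 0
python3 - <<'E'
from h import *
a=vision.read_camera("scene")
s=telemetry.state();p=np.array(s["position"]);M=Rm(s["eef_rot"])
# finger-tip rows in the scene (left/right finger), red-dark pixels
for sg in(1,-1):
  q=p+M[:,1]*.05*sg;
  for h in(0,.01,.02,.03,.04):
    u,v=proj("scene",q+[0,0,h]);print(sg,h,u.round(),v.round(),a[int(round(v)),int(round(u))])
E
```

```text
time_s: 11.65
position: [0.4394, -0.2823, -0.0168]
eef_rot: [-1.639, -2.678, -0.0]
ft_force: [-0.6, -0.0, 0.2]
finger_gap: 0.0609
grasp_force: 0.0
1 0 266.0 243.0 [189 156 110]
1 0.01 265.0 239.0 [178 148 104]
1 0.02 265.0 235.0 [175 145 102]
1 0.03 265.0 232.0 [137 113  80]
1 0.04 265.0 228.0 [180 149 105]
-1 0 272.0 218.0 [56 49 40]
-1 0.01 272.0 214.0 [149 122  87]
-1 0.02 272.0 210.0 [167 138  97]
-1 0.03 271.0 206.0 [55 46 37]
-1 0.04 271.0 203.0 [74 52 40]
```

```bash
python3 -m crank '[{"delta_pos":[0,0,-0.1],"twist":[0,0,0]},{"delta_pos":[0,0,0],"twist":[0,0,0]}]' 0;python3 -m crank '[{"delta_pos":[0,0,-0.1],"twist":[0,0,0]},{"delta_pos":[0,0,0],"twist":[0,0,0]}]' 0
```

```text
time_s: 11.9
position: [0.4401, -0.2826, -0.0187]
eef_rot: [-1.64, -2.679, -0.0]
ft_force: [0.1, 1.2, 0.1]
finger_gap: 0.0814
grasp_force: 0.0
time_s: 12.1
position: [0.4402, -0.2827, -0.0215]
eef_rot: [-1.64, -2.679, -0.0]
ft_force: [-0.3, -0.4, -0.7]
finger_gap: 0.0874
grasp_force: 0.0
```

```bash
for i in 1; do python3 -m crank '[{"delta_pos":[0,0,-0.1],"twist":[0,0,0]},{"delta_pos":[0,0,0],"twist":[0,0,0]}]' 0|sed -n '2p;4p';python3 -m crank '[{"delta_pos":[0,0,-0.07],"twist":[0,0,0]},{"delta_pos":[0,0,0],"twist":[0,0,0]}]' 0|sed -n '2p;4p'; python3 -m crank '[{"delta_pos":[0,0,-0.05],"twist":[0,0,0]},{"delta_pos":[0,0,0],"twist":[0,0,0]}]' 0|sed -n '2p;4p'; done
```

```text
position: [0.4401, -0.2827, -0.0246]
ft_force: [0.5, 0.4, 0.1]
position: [0.4401, -0.2827, -0.0267]
ft_force: [-0.1, -0.7, -0.4]
position: [0.4402, -0.2827, -0.0281]
ft_force: [-0.0, -0.6, -0.6]
```

```bash
python3 -m crank '[{"delta_pos":[0,0,-0.05],"twist":[0,0,0]},{"delta_pos":[0,0,0],"twist":[0,0,0]}]' 0|sed -n '2p;4p';python3 -m crank '[{"delta_pos":[0,0,-0.05],"twist":[0,0,0]},{"delta_pos":[0,0,0],"twist":[0,0,0]}]' 0|sed -n '2p;4p'; python3 -m crank '[{"delta_pos":[0,0,-0.05],"twist":[0,0,0]},{"delta_pos":[0,0,0],"twist":[0,0,0]}]' 0|sed -n '2p;4p'
```

```text
position: [0.4402, -0.2827, -0.0296]
ft_force: [-0.1, -0.7, -0.1]
position: [0.4401, -0.2827, -0.0311]
ft_force: [-0.2, 0.7, 0.5]
position: [0.4402, -0.2827, -0.0326]
ft_force: [0.0, 0.9, 0.3]
```

```bash
python3 -m crank '[{"delta_pos":[0,0,-0.05],"twist":[0,0,0]},{"delta_pos":[0,0,0],"twist":[0,0,0]}]' 0|sed -n '2p;4p';python3 -m crank '[{"delta_pos":[0,0,-0.05],"twist":[0,0,0]},{"delta_pos":[0,0,0],"twist":[0,0,0]}]' 0|sed -n '2p;4p'; python3 -m crank '[{"delta_pos":[0,0,-0.05],"twist":[0,0,0]},{"delta_pos":[0,0,0],"twist":[0,0,0]}]' 0|sed -n '2p;4p'
```

```text
position: [0.4403, -0.2828, -0.033]
ft_force: [-3.6, 2.0, 13.5]
position: [0.4404, -0.2829, -0.0331]
ft_force: [-8.0, 3.9, 30.5]
position: [0.4403, -0.2829, -0.0333]
ft_force: [-13.5, 6.5, 48.6]
```

Contact comes at a reported z of −0.033, so the real fingertips are 33 mm behind the reported TCP. I'll back off and grip.

```bash
python3 -m crank '[{"delta_pos":[0,0,0.22],"twist":[0,0,0]},{"delta_pos":[0,0,0],"twist":[0,0,0]},{"delta_pos":[0,0,0],"twist":[0,0,0]},{"delta_pos":[0,0,0],"twist":[0,0,0]},{"delta_pos":[0,0,0],"twist":[0,0,0]},{"delta_pos":[0,0,0],"twist":[0,0,0]},{"delta_pos":[0,0,0],"twist":[0,0,0]},{"delta_pos":[0,0,0],"twist":[0,0,0]}]' 1
python3 -m crank '[{"delta_pos":[0,0,0],"twist":[0,0,0]},{"delta_pos":[0,0,0],"twist":[0,0,0]},{"delta_pos":[0,0,0],"twist":[0,0,0]},{"delta_pos":[0,0,0],"twist":[0,0,0]}]' 1
```

```text
time_s: 14.7
position: [0.4402, -0.2827, -0.0305]
eef_rot: [-1.64, -2.679, -0.0]
ft_force: [0.1, 0.2, 0.3]
finger_gap: 0.027
grasp_force: 0.0
time_s: 15.1
position: [0.4402, -0.2827, -0.0304]
eef_rot: [-1.64, -2.679, -0.0]
ft_force: [-0.5, 0.1, -0.9]
finger_gap: 0.0219
grasp_force: 30.0
```

Gripped: gap 21.9 mm, force 30 N. I'll lift and stop where the wrist camera looks down on the tin.

```bash
python3 -m crank '[{"delta_pos":[0,0,0.4],"twist":[0,0,0]},{"delta_pos":[0,0,0.9],"twist":[0,0,0]},{"delta_pos":[0,0,1],"twist":[0,0,0]},{"delta_pos":[0.2,0.2,1],"twist":[0,0,0]},{"delta_pos":[0.6,0.6,1],"twist":[0,0,0]},{"delta_pos":[0.7,0.7,1],"twist":[0,0,0]},{"delta_pos":[0.7,0.7,0.7],"twist":[0,0,0]},{"delta_pos":[0.7,0.7,0.4],"twist":[0,0,0]}]' 1
python3 -m crank '[{"delta_pos":[0.7,0.8,0],"twist":[0,0,0]},{"delta_pos":[0.6,0.8,0],"twist":[0,0,0]},{"delta_pos":[0.2,0.2,0],"twist":[0,0,0]},{"delta_pos":[0,0,0],"twist":[0,0,0]},{"delta_pos":[0,0,0],"twist":[0,0,0]}]' 1
cat >> h.py <<'E'
def ell(im,c0,rpx,lo,hi):
    pass
E
python3 - <<'E'
from h import *
np.set_printoptions(precision=4,suppress=True)
s=telemetry.state();m=vision.camera_model("wrist");im=shot("wrist","w5");print(s["time_s"],s["position"],s["grasp_force"])
for n in("lid","tin","tin_rim"):print(n,[(round(d["p"],2),np.round(d["box"],1)) for d in vision.boxes_of("wrist",n)[:2]])
print(proj("wrist",(.5165,-.037,.122),m))
print("px of circle", [proj("wrist",(.5165+.048*np.cos(a),-.037+.048*np.sin(a),.122),m).round(0) for a in np.arange(0,6.28,1.57)])
np.save("m5.npy",np.r_[m["eye"],m["orientation"],s["position"],s["eef_rot"]])
E
```

```text
time_s: 15.9
position: [0.5286, -0.195, 0.1649]
eef_rot: [1.639, 2.676, 0.001]
ft_force: [0.7, -0.6, -1.8]
finger_gap: 0.0212
grasp_force: 30.0
time_s: 16.4
position: [0.5714, -0.143, 0.1617]
eef_rot: [-1.641, -2.678, 0.002]
ft_force: [0.1, 0.7, -0.8]
finger_gap: 0.0218
grasp_force: 30.0
16.4 [ 0.5714 -0.143   0.1617] 29.994318187236786
lid [(0.87, array([321.9,  58.9, 111.4, 117.8]))]
tin [(0.65, array([370.3,  73.1, 290. , 144.1]))]
tin_rim [(0.88, array([372.6,  73.9, 292.9, 146. ]))]
[316.5514  57.8835]
px of circle [array([388.,  98.]), array([356., -28.]), array([241.,  15.]), array([281., 134.])]
```

View pics/w5.png

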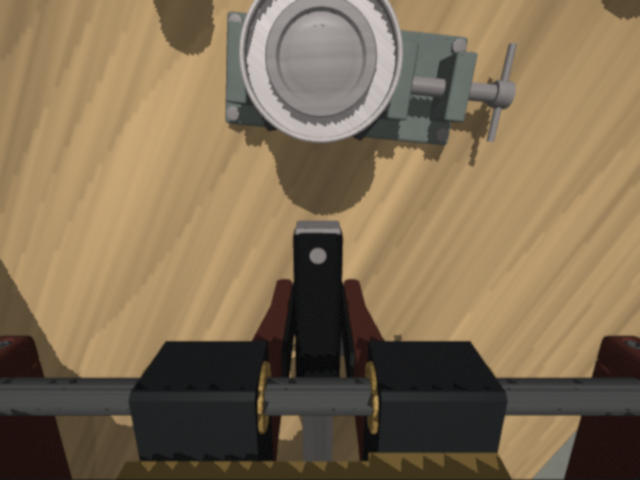

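The picture shows the rim with its left edge at column 239, right edge at 402 and bottom at row 141. The handle's rear top edge is at row 233. The blade lies straight at column 317.

Run:
```python
from h import *
from scipy.optimize import least_squares
np.set_printoptions(precision=4,suppress=True)
d=np.load("m5.npy");m=dict(vision.camera_model("wrist"),eye=d[:3],orientation=d[3:6]);p=d[6:9];M=Rm(d[9:])
im=cv2.imread("pics/w5.png");g=cv2.GaussianBlur(im,(3,3),0).astype(float);hsv=cv2.cvtColor(im,cv2.COLOR_BGR2HSV)
A=np.linspace(0,2*np.pi,120)
def circ(c,r,z=.122):return np.array([proj("wrist",(c[0]+r*np.cos(a),c[1]+r*np.sin(a),z),m) for a in A])
def ex(x):
    q=circ(x,.048);return [q[:,0].min()-239,q[:,0].max()-402,q[:,1].max()-141]
r=least_squares(ex,[.5165,-.037]);print("rim",r.x,r.fun)
# lid lip: edges from the picture cols 264..377 
def ex2(x):
    q=circ(x,.033);return [q[:,0].min()-264.5,q[:,0].max()-377,q[:,1].max()-115]
r2=least_squares(ex2,r.x);print("lid",r2.x,r2.fun)
c=np.r_[r.x,.122];print("rim in tool",M.T@(c-p))
# handle rear top edge row 233 -> tool x at z=-.0484 ; rear bottom row 221 z=-.0304
K=m["camera_matrix"]
for row,z in((233,-.0484),(221,-.0304)):
    f=lambda x:proj("wrist",p+M@np.array([x[0],0,z]),m)[1]-row
    print("rear edge tool x",least_squares(f,[.045]).x)
for y in(294,342):
    f=lambda x:proj("wrist",p+M@np.array([.04,x[0],-.0484]),m)[0]-y
    print("side tool y",least_squares(f,[0.]).x)
```

```text
rim [ 0.5181 -0.0351] [-1.0182  1.0183  0.1453]
lid [ 0.5181 -0.0347] [-0.4424  0.4414  0.0415]
rim in tool [0.1203 0.0015 0.0397]
rear edge tool x [0.0394]
rear edge tool x [0.0397]
side tool y [-0.01]
side tool y [0.0101]
```

```bash
cat >> h.py <<'E'
C=np.array([.518,-.035,.122]);u=np.array([.4533,-.8913,0]);Z=np.array([0,0,1.])
def tcp(r,dz,th,C=C):   # tip underside at radius r (handle side), height dz rel. rim, pitch th deg tip-down
    t=np.radians(th);b=u*np.cos(t)-Z*np.sin(t);n=Z*np.cos(t)+u*np.sin(t)
    return C-u*r+Z*dz-.1355*b-.0384*n
def tip(s):   # radius, lateral, height rel rim, pitch
    M=Rm(s["eef_rot"]);P=np.array(s["position"])+M@np.array([-.1355,0,-.0384])-C
    b=-M[:,0];return -P@u*1e3,P[:2]@np.array([.8913,.4533])*1e3,P[2]*1e3,np.degrees(np.arcsin(-b[2])),np.degrees(np.arctan2(b[1],b[0]))
E
python3 - <<'E'
from h import *
np.set_printoptions(precision=4,suppress=True)
s=telemetry.state();p=s["position"];print(p,tip(s))
for a in((.036,.020,30),(.036,-.0052,30),(.0305,-.0084,30),(.0295,0,0),(.0295,.006,-20)):print(a,tcp(*a),(tcp(*a)-p)/.03)
E
```

```text
[ 0.5715 -0.1432  0.1617] (np.float64(-256.20691342027175), np.float64(-1.3974072666745814), np.float64(78.13431714865551), np.float64(-0.0179840991684727), np.float64(-63.073530499534826))
(0.036, 0.02, 30) [0.4398 0.1188 0.1765] [-4.3915  8.7339  0.4934]
(0.036, -0.0052, 30) [0.4398 0.1188 0.1513] [-4.3915  8.7339 -0.3466]
(0.0305, -0.0084, 30) [0.4423 0.1139 0.1481] [-4.3084  8.5705 -0.4532]
(0.0295, 0, 0) [0.4432 0.1121 0.0836] [-4.2775  8.5097 -2.6031]
(0.0295, 0.006, -20) [0.4529 0.0931 0.0456] [-3.9555  7.8767 -3.8707]
```

```bash
python3 -m crank '[{"delta_pos":[-0.5,1,0.1],"twist":[0,0,0]},{"delta_pos":[-0.5,1,0.1],"twist":[0,0,0]},{"delta_pos":[-0.5,1,0.1],"twist":[0,0,0]},{"delta_pos":[-0.5,1,0.1],"twist":[0,0,0]},{"delta_pos":[-0.5,1,0.1],"twist":[0,0,0]},{"delta_pos":[-0.5,1,0.1],"twist":[0.89,0.45,0]},{"delta_pos":[-0.5,1,0.1],"twist":[0.89,0.45,0]},{"delta_pos":[-0.5,1,0.1],"twist":[0.89,0.45,0]}]' 1
python3 -m crank '[{"delta_pos":[-0.2,0.4,0],"twist":[0.89,0.45,0]},{"delta_pos":[-0.19,0.33,0],"twist":[0.89,0.45,0]},{"delta_pos":[0,0,-0.15],"twist":[0.89,0.45,0]},{"delta_pos":[0,0,-0.15],"twist":[0.5,0.25,0]},{"delta_pos":[0,0,0],"twist":[0,0,0]},{"delta_pos":[0,0,0],"twist":[0,0,0]},{"delta_pos":[0,0,0],"twist":[0,0,0]}]' 1
python3 - <<'E'
from h import *
s=telemetry.state();print(np.round(s["position"],4),np.round(tip(s),2),(tcp(.036,-.003,30)-s["position"])/.03)
E
```

```text
time_s: 17.4
position: [0.4518, 0.0989, 0.1864]
eef_rot: [-1.531, -2.499, -0.188]
ft_force: [0.4, -0.4, -1.3]
finger_gap: 0.0222
grasp_force: 30.0
time_s: 18.1
position: [0.4406, 0.1205, 0.1772]
eef_rot: [-1.395, -2.281, -0.376]
ft_force: [-0.1, -0.5, -1.9]
finger_gap: 0.0216
grasp_force: 30.0
[0.4406 0.1205 0.1772] [ 37.12   1.85  20.99  29.9  -62.84] [-0.02668483 -0.05805775 -0.79130248]
```

```bash
python3 -m crank '[{"delta_pos":[-0.035,-0.06,-0.4],"twist":[0,0,0]},{"delta_pos":[0,0,-0.38],"twist":[0,0,0]},{"delta_pos":[0,0,0],"twist":[0,0,0]},{"delta_pos":[0,0,0],"twist":[0,0,0]}]' 1 | sed -n '2p;4p'
python3 -m crank '[{"delta_pos":[0,0,-0.035],"twist":[0,0,0]},{"delta_pos":[0,0,0],"twist":[0,0,0]}]' 1| sed -n '2p;4p'
python3 -m crank '[{"delta_pos":[0,0,-0.035],"twist":[0,0,0]},{"delta_pos":[0,0,0],"twist":[0,0,0]}]' 1| sed -n '2p;4p'
python3 - <<'E'
from h import *
s=telemetry.state();print(np.round(tip(s),2),s["moment"].round(2),s["ft_force"].round(2))
E
```

```text
position: [0.4391, 0.1185, 0.1529]
ft_force: [-0.1, 0.4, -2.1]
position: [0.4395, 0.1184, 0.1523]
ft_force: [-0.8, -0.4, -1.6]
position: [0.4397, 0.1184, 0.1513]
ft_force: [0.6, 0.0, 0.2]
[ 3.566e+01 -6.000e-02 -5.180e+00  2.998e+01 -6.291e+01] [-0.56 -0.41 -0.  ] [0.59 0.05 0.24]
```

```bash
python3 -m crank '[{"delta_pos":[0,0,-0.02],"twist":[0,0,0]},{"delta_pos":[0,0,0],"twist":[0,0,0]}]' 1| sed -n '2p;4p'
python3 -m crank '[{"delta_pos":[0.023,-0.045,-0.029],"twist":[0,0,0]},{"delta_pos":[0,0,0],"twist":[0,0,0]}]' 1| sed -n '2p;4p'
python3 -m crank '[{"delta_pos":[0.023,-0.045,-0.029],"twist":[0,0,0]},{"delta_pos":[0,0,0],"twist":[0,0,0]}]' 1| sed -n '2p;4p'
python3 - <<'E'
from h import *
s=telemetry.state();print(np.round(tip(s),2),s["moment"].round(2),s["ft_force"].round(2))
E
```

```text
position: [0.4397, 0.1183, 0.1507]
ft_force: [0.5, -0.0, 0.9]
position: [0.4405, 0.1167, 0.1496]
ft_force: [-0.6, -0.0, 0.4]
position: [0.4411, 0.1154, 0.1487]
ft_force: [1.2, -1.4, 0.7]
[ 32.36  -0.21  -7.73  29.98 -62.93] [-0.69 -0.52 -0.08] [ 1.16 -1.39  0.69]
```

```bash
python3 -m crank '[{"delta_pos":[0.015,-0.03,-0.015],"twist":[0,0,0]},{"delta_pos":[0,0,0],"twist":[0,0,0]}]' 1| sed -n '2p;4p'
python3 -m crank '[{"delta_pos":[0.012,-0.024,-0.01],"twist":[0,0,0]},{"delta_pos":[0,0,0],"twist":[0,0,0]}]' 1| sed -n '2p;4p'
python3 - <<'E'
from h import *
s=telemetry.state();print(np.round(tip(s),2),s["moment"].round(2),s["ft_force"].round(2))
im=vision.read_camera("top")[205:315,250:360,::-1];b=vision.read_camera("scene")[190:310,290:420,::-1]
cv2.imwrite("pics/c3.png",np.hstack([cv2.resize(im,(390,390),interpolation=2),cv2.resize(b,(400,390),interpolation=2)]))
E
```

```text
position: [0.4414, 0.1146, 0.1483]
ft_force: [0.9, -0.1, 1.1]
position: [0.4417, 0.1139, 0.148]
ft_force: [0.1, -0.2, 0.1]
[ 30.78  -0.31  -8.47  29.99 -62.92] [-0.67 -0.45  0.04] [ 0.09 -0.21  0.05]
```

Run:
```python
from h import *
np.set_printoptions(precision=3,suppress=True)
def pv(th,L=.016):
    t=np.radians(th)
    return tcp(.045-L*np.cos(t),-L*np.sin(t),th) if th>=0 else tcp(.048-(L+.003)*np.cos(t),-(L+.003)*np.sin(t),th)
print(telemetry.state()["position"],pv(30))
A=[30,26,22,18,14,10,6,2,-2,-6,-10,-14,-18,-22]
for a,b in zip(A,A[1:]):print(a,b,(pv(b)-pv(a))/.03, -np.radians(4)/.08*np.array([.8913,.4533]))
```

```text
[0.442 0.114 0.148] [0.442 0.114 0.148]
30 26 [-0.023  0.046 -0.287] [-0.778 -0.396]
26 22 [-0.014  0.028 -0.29 ] [-0.778 -0.396]
22 18 [-0.005  0.01  -0.292] [-0.778 -0.396]
18 14 [ 0.004 -0.008 -0.292] [-0.778 -0.396]
14 10 [ 0.013 -0.026 -0.291] [-0.778 -0.396]
10 6 [ 0.023 -0.044 -0.288] [-0.778 -0.396]
6 2 [ 0.032 -0.062 -0.284] [-0.778 -0.396]
2 -2 [ 0.04  -0.08  -0.275] [-0.778 -0.396]
-2 -6 [ 0.049 -0.096 -0.264] [-0.778 -0.396]
-6 -10 [ 0.057 -0.112 -0.256] [-0.778 -0.396]
-10 -14 [ 0.065 -0.128 -0.247] [-0.778 -0.396]
-14 -18 [ 0.073 -0.143 -0.236] [-0.778 -0.396]
-18 -22 [ 0.08  -0.157 -0.224] [-0.778 -0.396]
```

```bash
python3 -m crank '[{"delta_pos":[-0.023,0.046,-0.29],"twist":[-0.78,-0.4,0]},{"delta_pos":[0,0,0],"twist":[0,0,0]}]' 1| sed -n '2,4p'
python3 -m crank '[{"delta_pos":[-0.014,0.028,-0.29],"twist":[-0.78,-0.4,0]},{"delta_pos":[0,0,0],"twist":[0,0,0]}]' 1| sed -n '2,4p'
python3 -m crank '[{"delta_pos":[-0.005,0.01,-0.29],"twist":[-0.78,-0.4,0]},{"delta_pos":[0,0,0],"twist":[0,0,0]}]' 1| sed -n '2,4p'
python3 - <<'E'
from h import *
s=telemetry.state();print(np.round(tip(s),2),s["moment"].round(2),s["ft_force"].round(2))
E
```

```text
position: [0.4402, 0.1164, 0.1395]
eef_rot: [-1.427, -2.337, -0.331]
ft_force: [0.1, -0.4, 0.9]
position: [0.4397, 0.1173, 0.1309]
eef_rot: [-1.459, -2.392, -0.286]
ft_force: [-0.6, 1.5, 2.0]
position: [0.4396, 0.1175, 0.1222]
eef_rot: [-1.492, -2.445, -0.239]
ft_force: [-0.5, 2.0, 1.8]
[ 30.77  -0.17  -5.16  18.   -62.77] [ 0.07 -0.12  0.03] [-0.54  2.03  1.84]
```

Load is 3.5 N at the handle, as expected for the lever. I'll continue.

```bash
python3 -m crank '[{"delta_pos":[0.004,-0.008,-0.29],"twist":[-0.78,-0.4,0]},{"delta_pos":[0,0,0],"twist":[0,0,0]}]' 1| sed -n '2,4p'
python3 -m crank '[{"delta_pos":[0.013,-0.026,-0.29],"twist":[-0.78,-0.4,0]},{"delta_pos":[0,0,0],"twist":[0,0,0]}]' 1| sed -n '2,4p'
python3 -m crank '[{"delta_pos":[0.023,-0.044,-0.29],"twist":[-0.78,-0.4,0]},{"delta_pos":[0,0,0],"twist":[0,0,0]}]' 1| sed -n '2,4p'
python3 -m crank '[{"delta_pos":[0.032,-0.062,-0.28],"twist":[-0.78,-0.4,0]},{"delta_pos":[0,0,0],"twist":[0,0,0]}]' 1| sed -n '2,4p'
python3 - <<'E'
from h import *
s=telemetry.state();print(s["time_s"],np.round(tip(s),2),s["moment"].round(2),s["ft_force"].round(2))
im=vision.read_camera("top")[205:315,250:360,::-1];b=vision.read_camera("scene")[190:310,290:420,::-1]
cv2.imwrite("pics/c4.png",np.hstack([cv2.resize(im,(390,390),interpolation=2),cv2.resize(b,(400,390),interpolation=2)]))
E
```

```text
position: [0.4398, 0.1169, 0.1133]
eef_rot: [-1.526, -2.499, -0.19]
ft_force: [-0.6, 0.8, 0.2]
position: [0.4401, 0.1161, 0.1045]
eef_rot: [-1.558, -2.552, -0.138]
ft_force: [-0.1, -0.3, 1.3]
position: [0.4406, 0.1148, 0.0957]
eef_rot: [-1.59, -2.605, -0.085]
ft_force: [-0.5, 0.2, 1.2]
position: [0.4415, 0.1129, 0.0872]
eef_rot: [-1.621, -2.656, -0.029]
ft_force: [-0.9, -0.2, 0.8]
21.4 [ 29.75  -0.61  -1.12   2.   -62.8 ] [-0.09 -0.08 -0.02] [-0.87 -0.23  0.82]
```

```bash
python3 -m crank '[{"delta_pos":[0.04,-0.08,-0.275],"twist":[-0.78,-0.4,0]},{"delta_pos":[0,0,0],"twist":[0,0,0]}]' 1| sed -n '2,4p'
python3 -m crank '[{"delta_pos":[0.05,-0.096,-0.265],"twist":[-0.78,-0.4,0]},{"delta_pos":[0,0,0],"twist":[0,0,0]}]' 1| sed -n '2,4p'
python3 -m crank '[{"delta_pos":[0.057,-0.112,-0.256],"twist":[-0.78,-0.4,0]},{"delta_pos":[0,0,0],"twist":[0,0,0]}]' 1| sed -n '2,4p'
python3 - <<'E'
from h import *
s=telemetry.state();print(s["time_s"],np.round(tip(s),2),s["moment"].round(2),s["ft_force"].round(2))
im=vision.read_camera("top")[205:315,250:360,::-1];b=vision.read_camera("scene")[190:310,290:420,::-1]
cv2.imwrite("pics/c5.png",np.hstack([cv2.resize(im,(390,390),interpolation=2),cv2.resize(b,(400,390),interpolation=2)]))
print([ (round(d["p"],2),np.round(d["box"],1)) for d in vision.boxes_of("scene","lid")[:2]])
E
```

```text
position: [0.443, 0.1102, 0.0789]
eef_rot: [1.621, 2.654, -0.028]
ft_force: [0.6, -0.4, 0.6]
position: [0.4443, 0.1076, 0.0709]
eef_rot: [1.588, 2.603, -0.083]
ft_force: [-1.0, -0.3, -0.1]
position: [0.446, 0.1042, 0.0632]
eef_rot: [1.556, 2.551, -0.136]
ft_force: [-1.2, -0.4, -0.6]
22.1 [ 30.04  -0.45   2.67 -10.07 -62.77] [ 0.18  0.11 -0.05] [-1.18 -0.39 -0.61]
[(0.73, array([350.5, 228.1,  41.3,  23.2]))]
```

```bash
python3 -m crank '[{"delta_pos":[0.065,-0.128,-0.247],"twist":[-0.78,-0.4,0]},{"delta_pos":[0,0,0],"twist":[0,0,0]}]' 1| sed -n '2,4p'
python3 -m crank '[{"delta_pos":[0.073,-0.143,-0.236],"twist":[-0.78,-0.4,0]},{"delta_pos":[0,0,0],"twist":[0,0,0]}]' 1| sed -n '2,4p'
python3 - <<'E'
from h import *
s=telemetry.state();print(s["time_s"],np.round(tip(s),2),s["moment"].round(2),s["ft_force"].round(2))
print([ (round(d["p"],2),np.round(d["box"],1)) for d in (vision.read_camera("scene") is None) or vision.boxes_of("scene","lid")[:2]])
E
```

```text
position: [0.4483, 0.1002, 0.0558]
eef_rot: [1.524, 2.496, -0.187]
ft_force: [-0.1, -0.1, -1.9]
position: [0.4503, 0.0961, 0.0486]
eef_rot: [1.49, 2.443, -0.237]
ft_force: [0.4, -0.1, -0.6]
22.65 [ 30.77  -0.38   5.26 -18.13 -62.76] [ 0.34  0.13 -0.04] [ 0.36 -0.12 -0.57]
[(0.55, array([349.2, 227.3,  36.1,  28. ]))]
```

```bash
python3 -m crank '[{"delta_pos":[0.08,-0.157,-0.224],"twist":[-0.78,-0.4,0]},{"delta_pos":[0,0,0],"twist":[0,0,0]}]' 1| sed -n '2,4p'
python3 - <<'E'
from h import *
s=telemetry.state();print(s["time_s"],np.round(tip(s),2),s["moment"].round(2),s["ft_force"].round(2))
a=vision.read_camera("top")[205:315,250:360,::-1];b=vision.read_camera("scene")[190:310,290:420,::-1]
old=cv2.imread("pics/s0.png")[190:310,290:420]
S=lambda x,w,h:cv2.resize(x,(w,h),interpolation=2)
cv2.imwrite("pics/c6.png",np.hstack([S(a,260,260),S(b,270,250) if 0 else S(b,270,260),S(old,270,260)]))
E
```

```text
position: [0.453, 0.0911, 0.042]
eef_rot: [1.457, 2.387, -0.284]
ft_force: [-0.5, 0.3, -2.0]
22.95 [ 30.84  -0.43   6.7  -22.17 -62.82] [ 0.42  0.14 -0.03] [-0.54  0.28 -1.98]
```

View pics/c6.png

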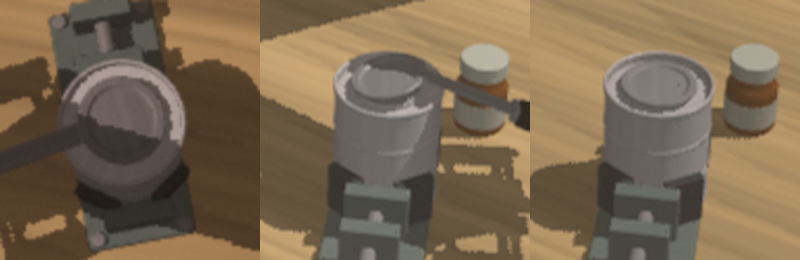

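The last view (top crop on the left, scene crop in the middle) shows the lid's bar side raised and tilted. The handle now carries only the bar's own weight, so the lid has snapped loose. I'll withdraw the bar along its length, then lift.

```bash
python3 -m crank '[{"delta_pos":[-0.16,0.31,-0.14],"twist":[0,0,0]},{"delta_pos":[-0.16,0.31,-0.14],"twist":[0,0,0]},{"delta_pos":[-0.16,0.31,-0.14],"twist":[0,0,0]},{"delta_pos":[-0.16,0.31,-0.14],"twist":[0,0,0]},{"delta_pos":[-0.1,0.2,0],"twist":[0,0,0]},{"delta_pos":[0,0,0.5],"twist":[0,0,0]},{"delta_pos":[0,0,1],"twist":[0,0,0]},{"delta_pos":[0,0,1],"twist":[0,0,0]}]' 1
python3 -m crank '[{"delta_pos":[0,0,1],"twist":[0,0,0]},{"delta_pos":[0,0,1],"twist":[0,0,0]},{"delta_pos":[0,0,1],"twist":[0.89,0.45,0]},{"delta_pos":[0,0,0.5],"twist":[0.89,0.45,0]},{"delta_pos":[0,-0.5,0],"twist":[0.89,0.45,0]},{"delta_pos":[0,-1,0],"twist":[0.89,0.45,0]},{"delta_pos":[0,-1,0],"twist":[0.75,0.38,0]},{"delta_pos":[0,-1,0],"twist":[0,0,0]}]' 1
python3 - <<'E'
from h import *
s=telemetry.state();print(s["time_s"],s["position"].round(4),np.round(tip(s),2),(np.array([.4402,-.2827,-.0304])-s["position"])/.03)
vision.read_camera("scene");print([ (round(d["p"],2),np.round(d["box"],1)) for d in vision.boxes_of("scene","lid")[:2]])
E
```

```text
time_s: 23.85
position: [0.4304, 0.1344, 0.101]
eef_rot: [1.456, 2.387, -0.285]
ft_force: [0.7, -0.5, -0.8]
finger_gap: 0.0218
grasp_force: 30.0
time_s: 24.65
position: [0.4314, 0.0264, 0.2058]
eef_rot: [1.643, 2.675, 0.007]
ft_force: [0.1, 0.2, -1.0]
finger_gap: 0.0218
grasp_force: 30.0
24.65 [0.4314 0.0264 0.2058] [-4.1530e+01 -4.9710e+01  1.2215e+02  1.0000e-02 -6.3110e+01] [  0.2925271  -10.30320868  -7.87221039]
[(0.98, array([351.4, 226.9,  38.9,  26.6]))]
```

```bash
python3 -m crank '[{"delta_pos":[0,-1,0],"twist":[0,0,0]},{"delta_pos":[0.04,-1,0],"twist":[0,0,0]},{"delta_pos":[0.05,-1,0],"twist":[0,0,0]},{"delta_pos":[0.05,-1,0],"twist":[0,0,0]},{"delta_pos":[0.05,-1,0],"twist":[0,0,0]},{"delta_pos":[0.05,-1,-0.3],"twist":[0,0,0]},{"delta_pos":[0.05,-1,-0.8],"twist":[0,0,0]},{"delta_pos":[0,-1,-1],"twist":[0,0,0]}]' 1
python3 -m crank '[{"delta_pos":[0,-0.9,-1],"twist":[0,0,0]},{"delta_pos":[0,-0.4,-1],"twist":[0,0,0]},{"delta_pos":[0,0,-1],"twist":[0,0,0]},{"delta_pos":[0,0,-1],"twist":[0,0,0]},{"delta_pos":[0,0,-0.5],"twist":[0,0,0]},{"delta_pos":[0,0,0],"twist":[0,0,0]},{"delta_pos":[0,0,0],"twist":[0,0,0]}]' 1
python3 - <<'E'
from h import *
s=telemetry.state();print(s["time_s"],s["position"].round(4),np.round(tip(s),2),(np.array([.4402,-.2827,-.0304])-s["position"])/.03)
E
```

```text
time_s: 25.55
position: [0.4416, -0.2108, 0.1428]
eef_rot: [1.633, 2.676, 0.007]
ft_force: [1.2, -0.8, -2.1]
finger_gap: 0.0217
grasp_force: 30.0
time_s: 26.25
position: [0.4406, -0.2489, 0.0077]
eef_rot: [1.636, 2.678, 0.006]
ft_force: [-0.2, -1.0, -1.7]
finger_gap: 0.0219
grasp_force: 30.0
26.25 [ 0.4406 -0.2489  0.0077] [-2.9104e+02 -1.6570e+02 -7.5730e+01 -6.0000e-02 -6.2850e+01] [-0.01314837 -1.1256713  -1.27081545]
```

```bash
python3 -m crank '[{"delta_pos":[0,0,-0.6],"twist":[0,0,0]},{"delta_pos":[0,0,-0.4],"twist":[0,0,0]},{"delta_pos":[0,0,-0.15],"twist":[0,0,0]},{"delta_pos":[0,0,0],"twist":[0,0,0]},{"delta_pos":[0,0,0],"twist":[0,0,0]}]' 1|sed -n '2p;4p'
python3 -m crank '[{"delta_pos":[0,0,-0.06],"twist":[0,0,0]},{"delta_pos":[0,0,0],"twist":[0,0,0]}]' 1|sed -n '2p;4p'
python3 -m crank '[{"delta_pos":[0,0,-0.05],"twist":[0,0,0]},{"delta_pos":[0,0,0],"twist":[0,0,0]}]' 1|sed -n '2p;4p'
```

```text
position: [0.4404, -0.25, -0.0264]
ft_force: [0.8, 0.1, -3.2]
position: [0.4402, -0.2501, -0.0285]
ft_force: [-0.6, 0.2, -1.3]
position: [0.44, -0.2499, -0.0302]
ft_force: [-0.2, 0.3, -1.2]
```

```bash
python3 -m crank '[{"delta_pos":[0,0,0],"twist":[0,0,0]},{"delta_pos":[0,0,0],"twist":[0,0,0]},{"delta_pos":[0,0,0],"twist":[0,0,0]},{"delta_pos":[0,0,0],"twist":[0,0,0]},{"delta_pos":[0,0,0],"twist":[0,0,0]},{"delta_pos":[0,0,0],"twist":[0,0,0]},{"delta_pos":[0,0,0],"twist":[0,0,0]},{"delta_pos":[0,0,0.3],"twist":[0,0,0]}]' 0
python3 -m crank '[{"delta_pos":[0,0,0.7],"twist":[0,0,0]},{"delta_pos":[0,0,1],"twist":[0,0,0]},{"delta_pos":[0,0,1],"twist":[0,0,0]},{"delta_pos":[0,0,1],"twist":[0,0,0]},{"delta_pos":[0,0,1],"twist":[0,0,0]},{"delta_pos":[0.3,0.8,1],"twist":[0,0,0]},{"delta_pos":[0.4,1,0],"twist":[0,0,0]},{"delta_pos":[0.4,1,0],"twist":[0,0,0]}]' 0
python3 - <<'E'
from h import *
np.set_printoptions(precision=4,suppress=True)
t=np.radians(12);n=Z*np.cos(t)+u*np.sin(t)
s=telemetry.state();p=s["position"];m=vision.camera_model("wrist");im=shot("wrist","w7")
print(s["time_s"],p,s["finger_gap"])
print([(round(d["p"],2),np.round(d["box"],1)) for d in vision.boxes_of("wrist","lid")[:2]])
L=C+u*.001+Z*.0045;print("pred lid px",proj("wrist",L,m))
for h in(.04,.0025):print((C+u*.001+Z*h-.033*n-p)/.03)
vision.read_camera("top")
print([(round(d["p"],2),np.round(d["box"],1)) for d in vision.boxes_of("top","bar_grip")[:2]])
E
```

```text
time_s: 27.95
position: [0.4392, -0.2495, -0.0218]
eef_rot: [1.639, 2.678, 0.005]
ft_force: [0.2, -0.6, 0.1]
finger_gap: 0.0822
grasp_force: 0.0
time_s: 28.75
position: [0.4739, -0.1655, 0.1518]
eef_rot: [1.638, 2.672, 0.006]
ft_force: [0.2, 0.2, -1.6]
finger_gap: 0.0879
grasp_force: 0.0
28.75 [ 0.4739 -0.1655  0.1518] 0.08786543434841204
[(0.72, array([494.2,  96.9, 123.6, 125.9]))]
pred lid px [491.2767 100.4378]
[ 1.3815  4.5245 -0.7365]
[ 1.3815  4.5245 -1.9865]
[]
```

```bash
python3 -m crank '[{"delta_pos":[0.28,0.9,0],"twist":[0,0,0]},{"delta_pos":[0.28,0.9,0],"twist":[0.78,0.4,0]},{"delta_pos":[0.28,0.9,0],"twist":[0.78,0.4,0]},{"delta_pos":[0.28,0.9,0],"twist":[0.78,0.4,0]},{"delta_pos":[0,0,0],"twist":[0,0,0]},{"delta_pos":[0,0,0],"twist":[0,0,0]}]' 0
python3 - <<'E'
from h import *
np.set_printoptions(precision=4,suppress=True)
s=telemetry.state();p=s["position"];M=Rm(s["eef_rot"]);n=-M[:,2];m=vision.camera_model("wrist");im=shot("wrist","w8")
print(p,"tilt u,w",np.degrees([n@u,n@np.array([.8913,.4533,0])]),"closing yaw",np.degrees(np.arctan2(M[1,1],M[0,1])))
for c in ("lid","tin_rim"):print([(round(d["p"],2),np.round(d["box"],1)) for d in vision.boxes_of("wrist",c)[:2]])
print("pred lid",proj("wrist",C+u*.001+Z*.0045,m),proj("wrist",C,m))
for h in(.02,.0025):print((C+u*.001+Z*h-.033*n-p)/.03)
E
```

```text
time_s: 29.55
position: [0.5061, -0.0597, 0.1493]
eef_rot: [-1.549, -2.525, -0.166]
ft_force: [-0.6, -0.3, 0.7]
finger_gap: 0.0877
grasp_force: 0.0
[ 0.5061 -0.0597  0.1493] tilt u,w [11.7904 -0.2006] closing yaw 26.932742610166887
[(0.92, array([352.9, 241.1, 105.8,  96.1])), (0.33, array([173.8, 448.4,  22.4,  63.3]))]
[(0.74, array([387.2, 240.3, 272.7, 140.7]))]
pred lid [351.9109 242.0603] [351.2532 239.7418]
[ 0.3119  0.9983 -1.3207]
[ 0.3119  0.9983 -1.904 ]
```

```bash
python3 -m crank '[{"delta_pos":[0.155,0.5,0],"twist":[0,0,0]},{"delta_pos":[0.155,0.5,0],"twist":[0,0,0]},{"delta_pos":[0,0,-0.6],"twist":[0,0,0]},{"delta_pos":[0,0,-0.6],"twist":[0,0,0]},{"delta_pos":[0,0,-0.4],"twist":[0,0,0]},{"delta_pos":[0,0,-0.15],"twist":[0,0,0]},{"delta_pos":[0,0,0],"twist":[0,0,0]},{"delta_pos":[0,0,0],"twist":[0,0,0]}]' 0
python3 - <<'E'
from h import *
np.set_printoptions(precision=4,suppress=True)
s=telemetry.state();p=s["position"];n=-Rm(s["eef_rot"])[:,2]
print("to go",(C+u*.001+Z*.0025-.033*n-p)/.03)
E
```

```text
time_s: 30.5
position: [0.5164, -0.0277, 0.0978]
eef_rot: [-1.547, -2.526, -0.169]
ft_force: [0.2, -0.2, 0.3]
finger_gap: 0.0875
grasp_force: 0.0
to go [-0.0296 -0.0668 -0.1865]
```

```bash
python3 -m crank '[{"delta_pos":[-0.03,-0.067,-0.12],"twist":[0,0,0]},{"delta_pos":[0,0,0],"twist":[0,0,0]},{"delta_pos":[0,0,0],"twist":[0,0,0]}]' 0|sed -n '2p;4p'
python3 -m crank '[{"delta_pos":[0,0,-0.035],"twist":[0,0,0]},{"delta_pos":[0,0,0],"twist":[0,0,0]}]' 0|sed -n '2p;4p'
python3 -m crank '[{"delta_pos":[0,0,-0.035],"twist":[0,0,0]},{"delta_pos":[0,0,0],"twist":[0,0,0]}]' 0|sed -n '2p;4p'
```

```text
position: [0.5151, -0.0302, 0.0939]
ft_force: [-0.3, -0.5, 0.3]
position: [0.515, -0.0299, 0.0926]
ft_force: [0.7, 0.3, -0.5]
position: [0.5151, -0.0299, 0.0916]
ft_force: [-0.7, -0.0, 1.2]
```

```bash
python3 -m crank '[{"delta_pos":[0,0,0.015],"twist":[0,0,0]},{"delta_pos":[0,0,0],"twist":[0,0,0]},{"delta_pos":[0,0,0],"twist":[0,0,0]},{"delta_pos":[0,0,0],"twist":[0,0,0]},{"delta_pos":[0,0,0],"twist":[0,0,0]},{"delta_pos":[0,0,0],"twist":[0,0,0]}]' 1
```

```text
time_s: 31.8
position: [0.5156, -0.0297, 0.0922]
eef_rot: [-1.547, -2.526, -0.169]
ft_force: [2.5, 1.2, 1.2]
finger_gap: 0.0648
grasp_force: 30.0
```

```bash
python3 -m crank '[{"delta_pos":[0,0,0.1],"twist":[0,0,0]},{"delta_pos":[0,0,0.15],"twist":[0,0,0]},{"delta_pos":[0,0,0.2],"twist":[0,0,0]},{"delta_pos":[0,0,0.2],"twist":[0,0,0]},{"delta_pos":[0,0,0],"twist":[0,0,0]}]' 1
python3 -m crank '[{"delta_pos":[0,0,0.5],"twist":[0,0,0]},{"delta_pos":[0,0,0.7],"twist":[0,0,0]},{"delta_pos":[0,0,0.7],"twist":[0,0,0]},{"delta_pos":[0,0,0],"twist":[0,0,0]},{"delta_pos":[0,0,0],"twist":[0,0,0]}]' 1
python3 - <<'E'
from h import *
np.set_printoptions(precision=4,suppress=True)
im=shot("wrist","w9")
for c in ("lid","tin_rim"):print([(round(d["p"],2),np.round(d["box"],1)) for d in vision.boxes_of("wrist",c)[:2]])
shot("scene","s9");print([(round(d["p"],2),np.round(d["box"],1)) for d in vision.boxes_of("scene","lid")[:2]],proj("scene",telemetry.state()["position"]+[0,0,.03]))
print("tray",[(round(d["p"],2),np.round(d["box"],1)) for d in vision.boxes_of("scene","tray")[:2]])
print(telemetry.state()["time_s"])
for c in((108,198),(205,198),(208,271),(105,271)):print(ray("top",c,.022))
E
```

```text
time_s: 32.3
position: [0.5155, -0.0301, 0.1126]
eef_rot: [-1.547, -2.527, -0.169]
ft_force: [-0.5, 0.2, 0.1]
finger_gap: 0.0649
grasp_force: 30.0
time_s: 32.8
position: [0.515, -0.03, 0.1684]
eef_rot: [-1.547, -2.526, -0.168]
ft_force: [-0.7, -0.3, -0.6]
finger_gap: 0.0644
grasp_force: 30.0
[(0.72, array([318.4, 299.5, 136.9, 126.4]))]
[(0.61, array([358.9, 254.4, 252.8, 109.8]))]
[(0.94, array([353.8, 187. ,  41.2,  25.8]))] [358.4151 191.0629]
tray [(0.75, array([507.4, 345.4, 128.5,  99.7]))]
33.1
[0.5804 0.3777 0.022 ]
[0.6161 0.1844 0.022 ]
[0.4721 0.1445 0.022 ]
[0.4352 0.3432 0.022 ]
```

The lid is held and clear of the tin. I'll carry it to the tray centre at (0.526, 0.262), levelling it on the way.

```bash
python3 -m crank '[{"delta_pos":[0.04,0.5,0],"twist":[0,0,0]},{"delta_pos":[0.04,0.95,0],"twist":[0,0,0]},{"delta_pos":[0.04,0.95,0],"twist":[0,0,0]},{"delta_pos":[0.04,0.95,0],"twist":[-0.6,-0.3,0]},{"delta_pos":[0.04,0.95,0],"twist":[-0.6,-0.3,0]},{"delta_pos":[0.04,0.95,0],"twist":[-0.6,-0.3,0]},{"delta_pos":[0.04,0.95,0],"twist":[-0.54,-0.28,0]},{"delta_pos":[0.04,0.95,0],"twist":[0,0,0]}]' 1
python3 -m crank '[{"delta_pos":[0.03,0.95,0],"twist":[0,0,0]},{"delta_pos":[0.02,0.95,-0.3],"twist":[0,0,0]},{"delta_pos":[0,0.68,-0.7],"twist":[0,0,0]},{"delta_pos":[0,0,-0.9],"twist":[0,0,0]},{"delta_pos":[0,0,-0.9],"twist":[0,0,0]},{"delta_pos":[0,0,-0.9],"twist":[0,0,0]},{"delta_pos":[0,0,-0.5],"twist":[0,0,0]},{"delta_pos":[0,0,0],"twist":[0,0,0]}]' 1
python3 - <<'E'
from h import *
np.set_printoptions(precision=4,suppress=True)
s=telemetry.state();p=s["position"];print(p,Rm(s["eef_rot"])[:,2])
m=vision.camera_model("wrist");shot("wrist","w10");shot("scene","s10")
for k in("wrist","scene"):
  for c in("lid","tray"):print(k,c,[(round(d["p"],2),np.round(d["box"],1)) for d in vision.boxes_of(k,c)[:2]])
print("lid pred",proj("scene",p+[0,0,.033]),"tray pred",proj("scene",[.526,.262,.003]),proj("wrist",[.526,.262,.003],m))
E
```

```text
time_s: 33.9
position: [0.5231, 0.1892, 0.1688]
eef_rot: [1.632, 2.68, 0.005]
ft_force: [0.4, 0.4, -0.2]
finger_gap: 0.0646
grasp_force: 30.0
time_s: 34.7
position: [0.5243, 0.262, 0.0404]
eef_rot: [1.639, 2.68, -0.001]
ft_force: [-0.5, -0.3, -0.5]
finger_gap: 0.0651
grasp_force: 30.0
[0.5243 0.262  0.0404] [ 0.0001 -0.0007 -1.    ]
wrist lid [(0.65, array([317.3, 299.6, 137.6, 123.7]))]
wrist tray [(0.77, array([338.7, 220. , 318. , 325.7]))]
scene lid [(0.61, array([512.2, 307.9,  44.2,  33.4]))]
scene tray [(0.91, array([507.3, 342.9, 128.2,  99.6]))]
lid pred [511.9873 308.3352] tray pred [503.2577 340.0757] [320.0437 252.6539]
```

```bash
python3 -m crank '[{"delta_pos":[0,0,-0.6],"twist":[0,0,0]},{"delta_pos":[0,0,-0.6],"twist":[0,0,0]},{"delta_pos":[0,0,-0.4],"twist":[0,0,0]},{"delta_pos":[0,0,0],"twist":[0,0,0]},{"delta_pos":[0,0,0],"twist":[0,0,0]}]' 1|sed -n '2p;4p'
for k in 1; do python3 -m crank '[{"delta_pos":[0,0,-0.06],"twist":[0,0,0]},{"delta_pos":[0,0,0],"twist":[0,0,0]}]' 1|sed -n '2p;4p'; python3 -m crank '[{"delta_pos":[0,0,-0.06],"twist":[0,0,0]},{"delta_pos":[0,0,0],"twist":[0,0,0]}]' 1|sed -n '2p;4p'; python3 -m crank '[{"delta_pos":[0,0,-0.05],"twist":[0,0,0]},{"delta_pos":[0,0,0],"twist":[0,0,0]}]' 1|sed -n '2p;4p'; done
```

```text
position: [0.5264, 0.2622, -0.005]
ft_force: [0.1, -0.1, 0.5]
position: [0.5266, 0.2622, -0.0066]
ft_force: [-0.5, -0.9, -0.4]
position: [0.5262, 0.262, -0.009]
ft_force: [-0.1, 0.2, -0.4]
position: [0.5261, 0.2619, -0.0107]
ft_force: [-0.1, -0.3, -1.2]
```

```bash
for k in 1; do python3 -m crank '[{"delta_pos":[0,0,-0.06],"twist":[0,0,0]},{"delta_pos":[0,0,0],"twist":[0,0,0]}]' 1|sed -n '2p;4p'; python3 -m crank '[{"delta_pos":[0,0,-0.05],"twist":[0,0,0]},{"delta_pos":[0,0,0],"twist":[0,0,0]}]' 1|sed -n '2p;4p'; python3 -m crank '[{"delta_pos":[0,0,-0.05],"twist":[0,0,0]},{"delta_pos":[0,0,0],"twist":[0,0,0]}]' 1|sed -n '2p;4p'; python3 -m crank '[{"delta_pos":[0,0,-0.05],"twist":[0,0,0]},{"delta_pos":[0,0,0],"twist":[0,0,0]}]' 1|sed -n '2p;4p'; done
```

```text
position: [0.526, 0.2619, -0.0127]
ft_force: [0.3, 0.7, 0.1]
position: [0.526, 0.2619, -0.0141]
ft_force: [-0.3, 0.0, 0.1]
position: [0.526, 0.2619, -0.0156]
ft_force: [-0.3, 0.2, -1.0]
position: [0.5261, 0.2619, -0.0171]
ft_force: [-0.1, -0.5, -0.5]
```

```bash
for k in 1; do python3 -m crank '[{"delta_pos":[0,0,-0.04],"twist":[0,0,0]},{"delta_pos":[0,0,0],"twist":[0,0,0]}]' 1|sed -n '2p;4p'; python3 -m crank '[{"delta_pos":[0,0,-0.04],"twist":[0,0,0]},{"delta_pos":[0,0,0],"twist":[0,0,0]}]' 1|sed -n '2p;4p'; python3 -m crank '[{"delta_pos":[0,0,-0.04],"twist":[0,0,0]},{"delta_pos":[0,0,0],"twist":[0,0,0]}]' 1|sed -n '2p;4p'; done
```

```text
position: [0.526, 0.2619, -0.0183]
ft_force: [0.4, -0.3, -0.7]
position: [0.5261, 0.2619, -0.0194]
ft_force: [-0.2, 0.7, -1.3]
position: [0.5262, 0.262, -0.0199]
ft_force: [-1.4, -1.3, 6.2]
```

Contact with the tray floor. I'll release and rise straight up.

```bash
python3 -m crank '[{"delta_pos":[0,0,0.02],"twist":[0,0,0]},{"delta_pos":[0,0,0],"twist":[0,0,0]},{"delta_pos":[0,0,0],"twist":[0,0,0]},{"delta_pos":[0,0,0],"twist":[0,0,0]},{"delta_pos":[0,0,0],"twist":[0,0,0]},{"delta_pos":[0,0,0.3],"twist":[0,0,0]},{"delta_pos":[0,0,0.6],"twist":[0,0,0]},{"delta_pos":[0,0,1],"twist":[0,0,0]}]' 0.02
python3 -m crank '[{"delta_pos":[0,0,1],"twist":[0,0,0]},{"delta_pos":[0,0,1],"twist":[0,0,0]},{"delta_pos":[0,0,1],"twist":[0,0,0]},{"delta_pos":[-0.5,-0.5,1],"twist":[0,0,0]},{"delta_pos":[-1,-1,0],"twist":[0,0,0]},{"delta_pos":[-1,-1,0],"twist":[0,0,0]},{"delta_pos":[-1,-1,0],"twist":[0,0,0]},{"delta_pos":[0,0,0],"twist":[0,0,0]}]' 0.02
python3 - <<'E'
from h import *
np.set_printoptions(precision=4,suppress=True)
shot("top","t9");shot("scene","s9b")
for k in("top","scene"):
  for c in("lid","tray","bar","bar_grip","jar","can","brush"):print(k,c,[(round(d["p"],2),np.round(d["box"],1)) for d in vision.boxes_of(k,c)[:2]])
print(proj("scene",[.526,.262,.018]),proj("top",[.526,.262,.018]))
a=cv2.imread("pics/s9b.png")[270:400,430:590];cv2.imwrite("pics/tl.png",a)
hs=cv2.cvtColor(a,cv2.COLOR_BGR2GRAY);x,y=proj("scene",[.526,.262,.018]);
for Pz in(.018,.014,.003):
  q=proj("scene",[.526,.262,Pz]);print(Pz,q)
E
```

```text
time_s: 38.3
position: [0.5249, 0.2613, 0.0367]
eef_rot: [1.639, 2.679, -0.0]
ft_force: [0.9, -0.1, 0.1]
finger_gap: 0.0859
grasp_force: 0.0
time_s: 39.1
position: [0.4177, 0.1529, 0.1575]
eef_rot: [1.642, 2.675, -0.001]
ft_force: [1.9, 0.3, 0.1]
finger_gap: 0.0859
grasp_force: 0.0
top lid [(0.61, array([167.6, 232.9,  16.2,  25.9]))]
top tray [(0.64, array([158.4, 234.6,  97. ,  81.5]))]
top bar [(0.95, array([425.2, 320. ,  90.8,  31.7]))]
top bar_grip [(0.6, array([426.1, 319.8,  90.5,  32.6]))]
top jar [(0.73, array([271.3, 338.2,  28.2,  26.8]))]
top can [(0.81, array([208.4, 157.3,  34.3,  42.7]))]
top brush []
scene lid [(0.77, array([502.8, 336.9,  43. ,  34.4]))]
scene tray [(0.82, array([508.8, 345.5, 128.1,  98.3]))]
scene bar [(0.9, array([259.4, 224.3,  80.5,   9.8]))]
scene bar_grip [(0.82, array([256.1, 224. ,  80.3,  12.4])), (0.56, array([178.6, 302.2,  89.2,  55.6]))]
scene jar [(0.65, array([260. , 225.9,  80.2,  17.7]))]
scene can [(0.88, array([427.1, 376.3,  43.7,  60. ]))]
scene brush [(0.83, array([178.7, 302.8,  86.6,  56.6]))]
[504.9877 333.6729] [157.3343 234.3689]
0.018 [504.9877 333.6729]
0.014 [504.5233 335.3918]
0.003 [503.2577 340.0757]
```

Run:
```python
from h import *
q=np.array([proj("scene",[.526+.033*np.cos(a),.262+.033*np.sin(a),z]) for z in(.018,.014) for a in np.arange(0,6.3,.1)]+[proj("scene",[.526+.026*np.cos(a),.262+.026*np.sin(a),.003]) for a in np.arange(0,6.3,.1)])
lo,hi=q.min(0),q.max(0);print("flat box",(lo+hi)/2,hi-lo)
# bar length/profile check in the scene view vs. flat bar at shifted place
d=np.array([0,.033,0]);print([proj("scene",np.array(P)+d).round(1) for P in((.4197,-.249,.009),(.5,-.4037,.009))],"box 219-300")
s=telemetry.state();print(s["time_s"],s["position"],s["grasp_force"])
close_job()
```

```text
flat box [504.921913   335.71499936] [41.16436272 31.46718852]
[array([298.7, 224.7]), array([218.7, 221.6])] box 219-300
39.9 [0.42114904 0.15698291 0.1570495 ] 0.0
the job is handed in; nothing more can be done
```

I handed the job in at about 40 s. The lid was levered up with the pry bar and set right side up in the tray, and the bar is lying flat on the bench, not in the tray. The jar, can and brush were left untouched; this rests on detector boxes matching a flat lid and bar, not on a final look at a picture.

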